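Tighten a sunken terminal screw with the T-key

TASK

Take the orange-handled T-key from the rack, stand it in the well of the grey terminal box so that its forked foot drops fully over the brass bar of the screw at the bottom, and with the key turn the screw clockwise (seen from above) until it comes up against its stop. Let go and leave the key standing upright on the screw; leave the blue-handled key standing in its rack.

Things in the scene. Friction and masses are not known exactly. Their poses are not given: they have to be found in the camera images.
- key_grip (a point): Centre of the orange handle of a loose upright T-key, 0.3 kg: flat bar 74 mm long (x), 18 thick (y), 28 high (z up). Below it a 12 mm shank; from 65 mm below, a steel foot 34 mm across. Its underside, 125 mm below this point, is forked: a slot 14 mm wide, 18 deep, open at both ends, runs parallel to the handle. Half a turn makes no difference
- spare_grip (a point): Centre of the blue handle of the other T-key: same size, but a solid round foot that does not fit the screw. Both keys stand 30 mm deep in 40 mm holes, 130 mm apart along a fixed grey rack (210 x 70 x 40 mm high), handles within 0.2 rad of its long axis; either key may be in either hole. This one stays there
- screw_bar (a point): Top centre of the screw's brass bar, 36 mm long (x), 8 wide, 12 high (z up), on a 45 mm disc in a round well 48 mm across, in a fixed grey box 130 x 130 x 75 mm high; box top is 41 mm above this point. With the fork fully over the bar (handle parallel to it within 0.25 rad) the handle's centre is 113 mm above this point
- screw (a joint): Angle of the screw in rad, growing clockwise seen from above; starts at 0 to 0.35. The stop is at 1.1, where the bar lies in line with the two white marks on the box top. Steady friction 0.08 N m; it stays where it is left. The seated fork has about 0.3 rad of play either way before it drives the bar
Things that resemble listed ones, but are neither listed nor needed, are in the scene too. What is shaped like the part that bears key_grip but turquoise is not meant.

How it is judged:
On the way, in this order (a step that is already met when the one before it is completed fails the run):
1. the orange key's fork is fully down over the bar and the screw is not yet turned home (horizontal distance between key_grip and screw_bar below 0.018 m and z of key_grip in the frame of screw_bar below 0.119 m and angle between key_grip's own z axis and vertical below 0.17 rad and value of joint screw below 0.6 rad), for 0.1 s.
2. the screw is turned up to its stop with the key still on it (value of joint screw above 0.92 rad and horizontal distance between key_grip and screw_bar below 0.018 m and z of key_grip in the frame of screw_bar below 0.119 m), for 0.1 s.
At the end, for the whole second after the job is handed in: Screw within 0.18 rad of its stop; orange key let go and standing on it, fork within 6 mm of full depth over the bar, handle within 18 mm of the screw's axis, key within 0.17 rad of upright; blue key within 30 mm of where it stood (all of step 2 and angle between key_grip's own z axis and vertical below 0.17 rad and distance of spare_grip from where it was at the start of the episode below 0.03 m); the robot touches nothing.
It fails at once if the blue key is pulled out or knocked over (distance of spare_grip from where it was at the start of the episode above 0.04 m).
It also fails if it takes over 48 s, if anything falls off the work surface, if the arm or the gripper's body presses on something with over 40 N, if the wrist force passes 120 N, or if a joint passes its speed limit or range.

ROBOT

A 6-joint arm with a two-finger parallel gripper is mounted at the origin on the work surface. World frame = base frame: x ahead of the robot, y to its left, z up, the work surface at z = 0. Lengths are in m, angles in rad, forces in N, time in s.
With the tool pointing down it reaches from about 0.3 to 0.775 m from the base axis. Payload 14.6 kg.
Tool frame: the origin (TCP) lies at the centre of the arm's flange, where the gripper is bolted on; the fingertips stand 199 mm ahead of it and the grasp point (between the pads) lies ctrl.tcp_to_grasp ahead of it (ctrl.tcp_to_grasp is the distance from the TCP to the grasp point, in m); z points along the fingers, y is the line along which they close (so a half turn about z gives the same grasp; the last joint's range is limited). The gripper opens to 94 mm and grips with 3 to 60 N. Pads are 16 mm wide; open, the fingers measure 119 mm over their backs; the gripper's body (75 mm by 177 mm) begins 78 mm behind the grasp point.
Start: joints at [-1.216, 0.3, 1.521, -0, 1.321, -0.067], TCP at [0.225, -0.502, 0.405] pointing down, gripper open.
Joint ranges: [-3.03, 3.03], [-0.79, 2.21], [0.23, 2.52], [-1.04, 4.18], [0, 3.07], [-2.55, 2.55]. Speed limits (rad/s): [2.22, 2.22, 2.57, 3.14, 3.14, 3.14].

INTERFACE

Orientations are given as [roll, pitch, yaw] about the fixed x, y, z axes, in that order (R = Rz(yaw) Ry(pitch) Rx(roll)).
In Python, from station import ctrl gives the robot as it stands. The module is installed in compiled form; this text tells all that it offers.
- The arm moves only by the shell command python3 -m jog 'ROWS' [OPENING] [FORCE]. ROWS is JSON, a list of rows, each a list of 6 numbers: the shift along the tool's x, y, z in cm, then the turn, a rotation vector about the tool's x, y, z in rad. In form: [[tx, ty, tz, ax, ay, az], ...]. A call has 1 to 8 rows; each row is the pose to reach, as a shift and turn from the pose commanded when the call began, along the tool's axes at that moment; what a row does not reach only later rows make up. A row lasts 1/10 s, in which the tool goes at most 50 mm and 8.59 degrees, less where a joint would pass 70% of its speed; a pose out of reach is approached as far as the arm can. A call with a gripper value outside its range is refused whole. OPENING is the opening in per cent of the stroke, from 0 (shut) to 100 (fully open), set as the call begins (- or left out, the last holds). The fingers move at their own pace and stop on an object; FORCE is the grip in N (left out, the last holds). Time passes only in rows, so rows that repeat a pose let the fingers close. It gives the time, the measured TCP pose, the force, the opening and the grip force at its end, in the units of the state.
- ctrl.get_obs(): the state, without advancing time (a new reading comes with each control period).
- ctrl.camera(name): name is "side" or "top"; returns a dict with "img" (400x640x3 uint8, blue, green, red), "intrinsics" (3x3 intrinsics, pixels), "R" (3x3) and "t" (3): a world point X has camera coordinates R X + t. Camera axes: x right, y down, z forward; pixel columns grow to the right and rows downward; lengths in m; the calibration is good to about 2 mm. A picture is of the moment at which its call begins. There is no depth.
- ctrl.hand_in(): hands the job in; it is judged then, once.
The state is a dict: "time_s": time; "qpos": joint angles; "joint_vel": joint speeds; "tau": joint torques, N m; "ee_pos": TCP position; "eef_rot": TCP orientation; "force": force on the tool from outside, world axes, zero at the start; "moment": the same for the moment, N m; "grip_width": finger opening in m; "grip_force": force on a finger pad.
Only numpy, scipy, OpenCV 4.12 (cv2) and the standard library are available. Lean on these libraries where they do the work, as an engineer would, in place of code of your own. Each camera call takes 0.05 s, during which the arm holds its last target. There are 200 camera calls.

## Working session

There is one attempt and no reset: what is moved stays moved. The work goes in short steps, Python scripts to look and compute and a shell command to move; the robot and the scene stay as the last step left them, time stands still between calls to the robot, and variables do not carry over. Pictures are saved under pics/ and viewed, at most 10 in all, crops included, and the job is handed in when it is done.

```bash
mkdir -p pics; python3 - <<'E'
from station import ctrl
import cv2
for n in("top","side"):
    c=ctrl.camera(n); cv2.imwrite(f"pics/{n}0.png",c["img"]); print(n,c["intrinsics"].round(1).tolist(),c["R"].round(4).tolist(),c["t"].round(4).tolist())
o=ctrl.get_obs(); print(o,ctrl.tcp_to_grasp)
E
```

```text
top [[461.2, 0.0, 310.2], [0.0, 461.2, 193.1], [0.0, 0.0, 1.0]] [[0.0264, -0.9995, -0.0188], [-0.9953, -0.0245, -0.0939], [0.0933, 0.0212, -0.9954]] [0.0088, 0.6033, 0.9229]
side [[393.3, 0.0, 322.5], [0.0, 393.3, 203.0], [0.0, 0.0, 1.0]] [[-0.9761, -0.2165, 0.0213], [-0.1214, 0.4612, -0.879], [0.1804, -0.8605, -0.4764]] [0.5742, 0.1785, 0.7284]
{'time_s': 0.1, 'qpos': array([-1.21559509e+00,  3.00410854e-01,  1.52153084e+00, -5.47175257e-05,
        1.32066581e+00, -6.66251824e-02]), 'joint_vel': array([-0.00063061, -0.0018382 , -0.00035207,  0.00039756, -0.00035358,
       -0.00156928]), 'tau': array([ 1.46300295e-04, -5.32647407e+01, -3.53288949e+01,  7.08285207e-02,
        2.34139472e-02, -9.25436461e-05]), 'ee_pos': array([ 0.22515574, -0.50176836,  0.40414052]), 'eef_rot': array([-3.14057653e+00, -1.46807622e-05,  4.21839985e-01]), 'force': array([-0.13260765, -0.24441428,  0.61931715]), 'moment': array([-0.00626617, -0.00353788, -0.01329374]), 'grip_force': 0.0, 'grip_width': 0.09388116579320274} 0.1804
```

View pics/top0.png

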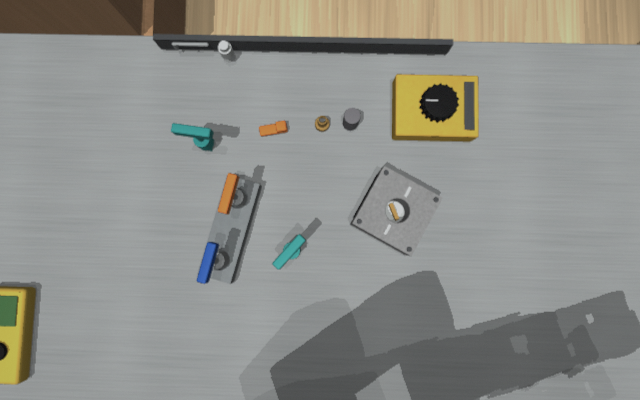

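View pics/side0.png

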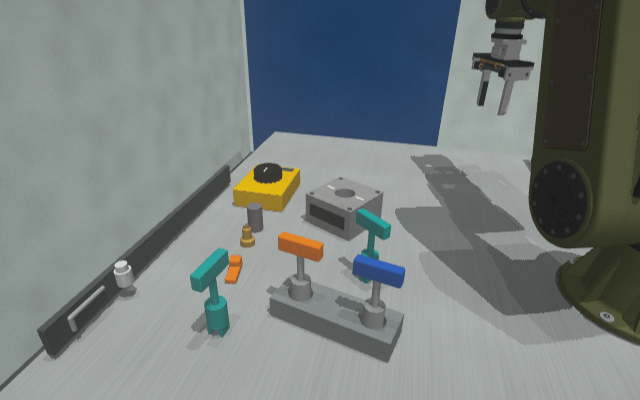

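```bash
cat > h.py <<'E'
from station import ctrl
import numpy as np, cv2
from scipy.optimize import least_squares
def proj(c,X):
    p=(np.asarray(X)@c["R"].T+c["t"])@c["intrinsics"].T; return p[:,:2]/p[:,2:]
def onplane(c,uv,z):
    d=c["R"].T@np.linalg.solve(c["intrinsics"],[uv[0],uv[1],1]); C=-c["R"].T@c["t"]
    return (C+d*(z-C[2])/d[2])[:2]
def mask(c,lo,hi):
    m=cv2.inRange(cv2.cvtColor(c["img"],cv2.COLOR_BGR2HSV),lo,hi)
    n,l,s,ce=cv2.connectedComponentsWithStats(m); k=1+np.argmax(s[1:,4]); return (l==k).astype(np.uint8)
def feat(m):
    M=cv2.moments(m,True) if m.ndim==2 else cv2.moments(m)
    a=.5*np.arctan2(2*M["mu11"],M["mu20"]-M["mu02"]); return M["m10"]/M["m00"],M["m01"]/M["m00"],a
def fit(cs,lo,hi,x0,z=None):
    F=[feat(mask(c,lo,hi)) for c in cs]
    S=np.array([[a,b,d] for a in(-.037,.037) for b in(-.009,.009) for d in(-.014,.014)])
    def res(p):
        cy,sy=np.cos(p[3]),np.sin(p[3]); R=np.array([[cy,-sy,0],[sy,cy,0],[0,0,1]]); r=[]
        for c,f in zip(cs,F):
            g=feat(cv2.convexHull(proj(c,S@R.T+p[:3]).astype(np.float32)))
            da=(g[2]-f[2]+np.pi/2)%np.pi-np.pi/2; r+=[g[0]-f[0],g[1]-f[1],20*da]
        return r
    s=least_squares(res,x0,diff_step=1e-3); return s.x,np.round(s.fun,1)
OR=((5,130,90),(16,255,255)); BL=((105,130,60),(125,255,255))
E
python3 - <<'E'
from h import *
cs=[ctrl.camera("top"),ctrl.camera("side")]; t=cs[0]
print("orange",fit(cs,*OR,[*onplane(t,(228,193),.149),.135,-.3]))
print("blue",fit(cs,*BL,[*onplane(t,(207,263),.149),.135,-.3]))
a,b=onplane(t,(408,191),.075),onplane(t,(388,230),.075); print("marks",a,b,(a+b)/2,np.arctan2(*(a-b)[::-1]))
cv2.imwrite("pics/crop.png",cv2.resize(t["img"][155:265,345:450],None,fx=5,fy=5,interpolation=cv2.INTER_CUBIC))
E
```

```text
orange (array([ 0.58895284,  0.17416516,  0.13619962, -0.23172711]), array([-0. , -0.1,  0. ,  0.1,  0. , -0. ]))
blue (array([ 0.50243105,  0.14259609,  0.40663701, -0.17779196]), array([ -1.3, -18.3,  -1.1,  19.4,   1.5,   0.3]))
marks [ 0.60737762 -0.16771905] [ 0.53036034 -0.12956725] [ 0.56886898 -0.14864315] -0.45993418073088643
```

View pics/crop.png

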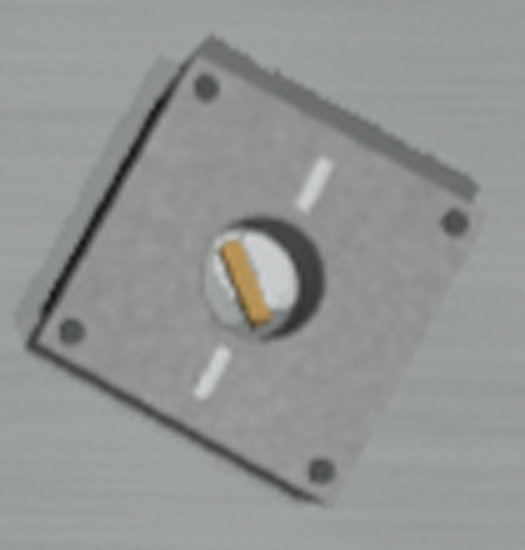

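```bash
cat >> h.py <<'E'
from scipy.spatial.transform import Rotation as Ro
def row(p,psi,rp=(np.pi,0)):
    """row from the present pose to grasp point p, tool straight down, tool yaw psi"""
    o=ctrl.get_obs(); A=Ro.from_euler("xyz",o["eef_rot"]); B=Ro.from_euler("xyz",[np.pi,0,psi])
    d=A.inv().apply(np.array(p)+[0,0,ctrl.tcp_to_grasp]-o["ee_pos"])*100
    return np.r_[d,(A.inv()*B).as_rotvec()].round(3)
E
python3 - <<'E'
from h import *
t=ctrl.camera("top"); f=lambda u,v,z:onplane(t,(345-.4+u/5,155-.4+v/5),z)
a,b=f(260,324,.034),f(231,243,.034); print("bar",(a+b)/2,np.arctan2(*(b-a)[::-1]),np.hypot(*(a-b)))
a,b=f(314,184,.075),f(211,373,.075); print("marks",(a+b)/2,np.arctan2(*(a-b)[::-1]))
h=[f(*p,.075) for p in((205,87),(455,222),(71,332),(320,470))]; print("holes",np.mean(h,0))
print(row([.589,.174,.25],-.232))
E
```

```text
bar [ 0.5693988 -0.1468022] 0.3537770555438697 0.03487562622462063
marks [ 0.56920552 -0.14689277] -0.48451323551734476
holes [ 0.56968611 -0.14685016]
[ 60.861 -46.763  -2.575  -0.      0.      0.654]
```

```bash
R='[60.9,-46.8,-2.6,0,0,0.654]'; python3 -m jog '[[60.9,-46.8,-2.6,0,0,0.654],[60.9,-46.8,-2.6,0,0,0.654],[60.9,-46.8,-2.6,0,0,0.654],[60.9,-46.8,-2.6,0,0,0.654],[60.9,-46.8,-2.6,0,0,0.654],[60.9,-46.8,-2.6,0,0,0.654],[60.9,-46.8,-2.6,0,0,0.654],[60.9,-46.8,-2.6,0,0,0.654]]' 60 30; python3 -c "
from h import *
print(row([.589,.174,.25],-.232))"
```

```text
time_s: 1.05
ee_pos: [0.4096, -0.1587, 0.4181]
eef_rot: [3.142, -0.001, -0.232]
force: [0.4, 0.0, 0.1]
grip_width: 0.0563
grip_force: 0.0
[ 9.7950e+00 -3.6506e+01 -1.2270e+00  0.0000e+00 -1.0000e-03 -0.0000e+00]
```

```bash
python3 -m jog '[[9.8,-36.5,-1.2,0,0,0],[9.8,-36.5,-1.2,0,0,0],[9.8,-36.5,-1.2,0,0,0],[9.8,-36.5,-1.2,0,0,0],[9.8,-36.5,-1.2,0,0,0],[9.8,-36.5,-1.2,0,0,0],[9.8,-36.5,-1.2,0,0,0],[9.8,-36.5,-1.2,0,0,0]]'; python3 -m jog '[[0,0,0,0,0,0],[0,0,0,0,0,0]]'; python3 -c "
from h import *
print(row([.589,.174,.25],-.232),row([.589,.174,.137],-.232))"
```

```text
time_s: 1.85
ee_pos: [0.5893, 0.1751, 0.4293]
eef_rot: [-3.142, 0.0, -0.23]
force: [-0.6, -0.7, -0.1]
grip_width: 0.0561
grip_force: 0.0
time_s: 2.05
ee_pos: [0.5886, 0.1722, 0.4293]
eef_rot: [3.141, 0.001, -0.231]
force: [-0.3, -0.0, -0.3]
grip_width: 0.0562
grip_force: 0.0
[ 0.001 -0.186 -0.114  0.001  0.001  0.001] [ 1.0000e-02 -1.9300e-01  1.1186e+01  1.0000e-03  1.0000e-03  1.0000e-03]
```

Descend and grip.

```bash
python3 -m jog '[[0,-0.2,3,0,0,0],[0,-0.2,6,0,0,0],[0,-0.2,9,0,0,0],[0,-0.2,11.2,0,0,0],[0,-0.2,11.2,0,0,0]]'; python3 -m jog '[[0,0,0,0,0,0],[0,0,0,0,0,0],[0,0,0,0,0,0],[0,0,0,0,0,0],[0,0,0,0,0,0],[0,0,0,0,0,0]]' 0 50;  python3 -m jog '[[0,0,-2,0,0,0],[0,0,-4,0,0,0],[0,0,-6,0,0,0],[0,0,-9,0,0,0],[0,0,-12,0,0,0],[0,0,-14.5,0,0,0],[0,0,-14.5,0,0,0]]';python3 -c "
from h import *
cs=[ctrl.camera('top'),ctrl.camera('side')]
cv2.imwrite('pics/l.png',np.vstack([cs[0]['img'][60:330,60:460],cs[1]['img'][130:400,150:550]]))
print(row([.5694,-.1469,.28],.354))"
```

```text
time_s: 2.55
ee_pos: [0.5884, 0.1727, 0.3152]
eef_rot: [3.139, 0.004, -0.233]
force: [0.3, -0.1, -0.1]
grip_width: 0.0559
grip_force: 0.0
time_s: 3.15
ee_pos: [0.5891, 0.1738, 0.3182]
eef_rot: [3.141, -0.0, -0.232]
force: [-0.8, -0.7, 2.6]
grip_width: 0.0174
grip_force: 50.0
time_s: 3.85
ee_pos: [0.5889, 0.1739, 0.4659]
eef_rot: [-3.139, -0.005, -0.232]
force: [0.3, -0.0, -2.5]
grip_width: 0.0181
grip_force: 50.0
[ 5.4720e+00  3.1676e+01  1.1900e-01  0.0000e+00  1.0000e-03 -5.8600e-01]
```

View pics/l.png

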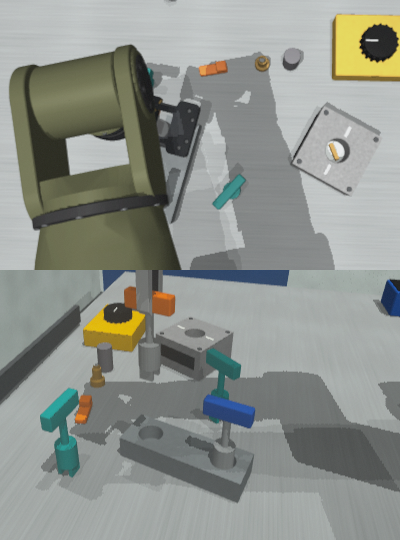

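The key is lifted upright, with the handle at (150,300) in the lower picture, and the blue key still stands in its hole. Now over to the box.

```bash
python3 -m jog '[[5.5,31.7,0.1,0,0,-0.586],[5.5,31.7,0.1,0,0,-0.586],[5.5,31.7,0.1,0,0,-0.586],[5.5,31.7,0.1,0,0,-0.586],[5.5,31.7,0.1,0,0,-0.586],[5.5,31.7,0.1,0,0,-0.586],[5.5,31.7,0.1,0,0,-0.586],[5.5,31.7,0.1,0,0,-0.586]]'; python3 -m jog '[[0,0,0,0,0,0],[0,0,0,0,0,0],[0,0,0,0,0,0]]'; python3 -c "
from h import *
cs=[ctrl.camera('top'),ctrl.camera('side')]
cv2.imwrite('pics/m.png',np.hstack([cs[0]['img'][100:300,300:500],cs[1]['img'][30:230,250:450]]).repeat(2,0).repeat(2,1))
print(row([.5694,-.1469,.28],.354),row([.5694,-.1469,.22],.354))"
```

```text
time_s: 4.75
ee_pos: [0.5691, -0.1511, 0.4591]
eef_rot: [-3.14, 0.003, 0.349]
force: [-0.2, 0.7, -3.4]
grip_width: 0.0176
grip_force: 50.0
time_s: 5.05
ee_pos: [0.5698, -0.1462, 0.4613]
eef_rot: [-3.141, 0.001, 0.355]
force: [0.3, -0.2, -2.6]
grip_width: 0.0175
grip_force: 50.0
[-0.053  0.036  0.126 -0.     0.     0.001] [-5.200e-02  3.700e-02  6.126e+00 -0.000e+00  0.000e+00  1.000e-03]
```

View pics/m.png

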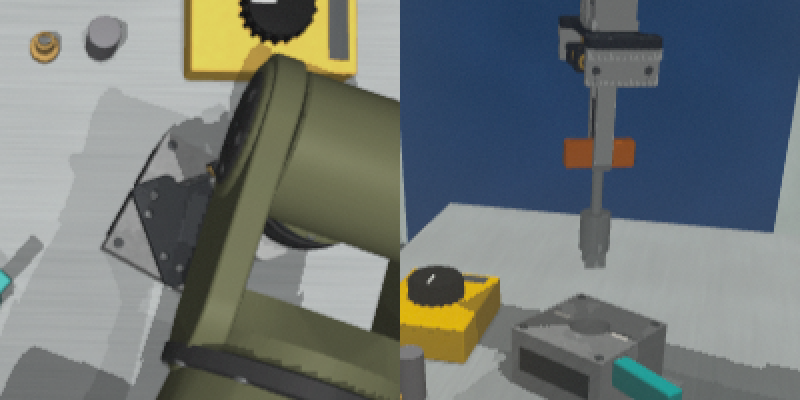

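```bash
python3 -m jog '[[-0.05,0.04,3,0,0,0],[-0.05,0.04,6,0,0,0],[-0.05,0.04,8,0,0,0],[-0.05,0.04,10,0,0,0],[-0.05,0.04,10.2,0,0,0],[-0.05,0.04,10.2,0,0,0]]'; python3 -m jog '[[0,0,0.5,0,0,0],[0,0,1,0,0,0],[0,0,1.5,0,0,0],[0,0,2,0,0,0],[0,0,2,0,0,0]]'; python3 -c "
from h import *
print(row([.5694,-.1469,.149],.354))"
```

```text
time_s: 5.75
ee_pos: [0.5694, -0.1475, 0.3601]
eef_rot: [-3.141, 0.0, 0.354]
force: [-0.4, -0.1, -2.4]
grip_width: 0.0175
grip_force: 50.0
time_s: 6.25
ee_pos: [0.5692, -0.1478, 0.339]
eef_rot: [-3.141, 0.001, 0.354]
force: [-0.1, -1.2, -3.2]
grip_width: 0.0176
grip_force: 50.0
[ 0.05  -0.074  0.964 -0.001  0.001 -0.   ]
```

```bash
python3 -m jog '[[0.05,-0.07,0.3,0,0,0],[0.05,-0.07,0.6,0,0,0],[0.05,-0.07,0.9,0,0,0],[0.05,-0.07,0.9,0,0,0],[0.05,-0.07,0.9,0,0,0]]'; python3 -c "
from h import *
s=ctrl.camera('side');cv2.imwrite('pics/s.png',s['img'][80:230,270:420].repeat(3,0).repeat(3,1))
print(row([.5694,-.1469,.149],.354))"
```

```text
time_s: 6.75
ee_pos: [0.5695, -0.147, 0.3309]
eef_rot: [-3.142, 0.0, 0.354]
force: [-0.5, -0.6, -3.3]
grip_width: 0.0176
grip_force: 50.0
[-0.01 -0.01  0.15  0.   -0.   -0.  ]
```

View pics/s.png

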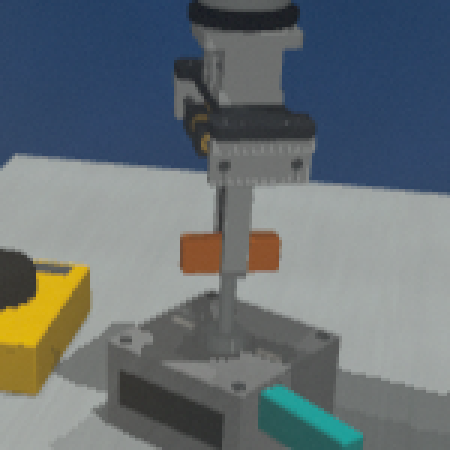

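Foot in the well at about (228,345), no contact force yet. I'll go down until contact.

```bash
python3 -m jog '[[0,0,0.1,0,0,0],[0,0,0.2,0,0,0],[0,0,0.2,0,0,0]]'; python3 -m jog '[[0,0,0.1,0,0,0],[0,0,0.1,0,0,0]]';
```

```text
time_s: 7.1
ee_pos: [0.5696, -0.1469, 0.3301]
eef_rot: [3.141, -0.001, 0.354]
force: [-2.7, 1.2, 8.0]
grip_width: 0.0177
grip_force: 50.0
time_s: 7.3
ee_pos: [0.5696, -0.1469, 0.33]
eef_rot: [3.14, -0.002, 0.354]
force: [-5.5, 2.2, 15.1]
grip_width: 0.0176
grip_force: 50.0
```

```bash
python3 -m jog '[[0,0,-0.2,0,0,0],[0,0,-0.2,0,0,0.12],[0,0,-0.2,0,0,0.24],[0,0,-0.2,0,0,0.36],[0,0,-0.2,0,0,0.48],[0,0,-0.2,0,0,0.6],[0,0,-0.2,0,0,0.7],[0,0,-0.2,0,0,0.7]]'; python3 -c "
from h import *
print(ctrl.get_obs()['moment'],row([.5694,-.1469,.149],-.784))"
```

```text
time_s: 8.1
ee_pos: [0.5696, -0.1469, 0.3302]
eef_rot: [-3.141, -0.001, -0.348]
force: [-0.4, 1.0, 2.0]
grip_width: 0.0181
grip_force: 50.0
[0.43911305 0.13350035 0.06476404] [-0.015  0.011  0.076 -0.    -0.     0.436]
```

```bash
m(){ python3 -c "
from h import *
print(ctrl.get_obs()['moment'])"; }; python3 -m jog '[[0,0,0,0,0,0.1],[0,0,0,0,0,0.2],[0,0,0,0,0,0.3],[0,0,0,0,0,0.36],[0,0,0,0,0,0.36]]'; m; python3 -m jog '[[0,0,0,0,0,0.04],[0,0,0,0,0,0.04]]'; m; python3 -m jog '[[0,0,0,0,0,0.04],[0,0,0,0,0,0.04]]';m
```

```text
time_s: 8.6
ee_pos: [0.5696, -0.1468, 0.3301]
eef_rot: [-3.141, -0.001, -0.704]
force: [-0.3, 2.0, 2.1]
grip_width: 0.0176
grip_force: 50.0
[ 0.74506594 -0.16080071  0.04948407]
time_s: 8.8
ee_pos: [0.5696, -0.1469, 0.3301]
eef_rot: [-3.141, -0.001, -0.743]
force: [0.9, 2.3, 2.2]
grip_width: 0.0178
grip_force: 50.0
[ 0.8849933  -0.22495751  0.03190824]
time_s: 9.0
ee_pos: [0.5696, -0.1468, 0.3301]
eef_rot: [-3.141, -0.0, -0.783]
force: [1.4, 3.3, 3.4]
grip_width: 0.0176
grip_force: 50.0
[ 1.00935476 -0.32849522  0.11620747]
```

```bash
m(){ python3 -c "
from h import *
print(ctrl.get_obs()['moment'])"; };  python3 -m jog '[[0,0,0,0,0,0.05],[0,0,0,0,0,0.05]]'; m; python3 -m jog '[[0,0,0,0,0,0.05],[0,0,0,0,0,0.05]]';m
```

```text
time_s: 9.2
ee_pos: [0.5696, -0.1468, 0.3302]
eef_rot: [-3.141, -0.001, -0.833]
force: [1.0, 1.9, 3.9]
grip_width: 0.0175
grip_force: 50.2
[ 0.97077912 -0.44801537  0.58718525]
time_s: 9.4
ee_pos: [0.5696, -0.1469, 0.3301]
eef_rot: [-3.141, -0.001, -0.883]
force: [1.8, 2.0, 4.6]
grip_width: 0.0178
grip_force: 50.9
[ 0.69299574 -0.47244233  0.93788792]
```

The yaw moment has risen to 0.94 N m, so the screw is on its stop. I'll relax, release and retreat.

```bash
python3 -m jog '[[0,0,0,0,0,-0.1],[0,0,0,0,0,-0.1],[0,0,0,0,0,-0.1]]' - 5; python3 -m jog '[[0,0,0,0,0,0],[0,0,0,0,0,0],[0,0,0,0,0,0],[0,0,0,0,0,0],[0,0,0,0,0,0]]' 60;  python3 -m jog '[[0,0,-1,0,0,0],[0,0,-3,0,0,0],[0,0,-6,0,0,0],[0,0,-10,0,0,0],[0,0,-14,0,0,0],[0,0,-14,0,0,0]]'; python3 -m jog '[[-10,10,0,0,0,0],[-10,10,0,0,0,0],[-15,15,0,0,0,0],[-15,15,0,0,0,0],[-15,15,0,0,0,0],[-15,15,0,0,0,0],[-15,15,0,0,0,0],[-15,15,0,0,0,0]]'; python3 -c "
from h import *
cs=[ctrl.camera('top'),ctrl.camera('side')]
cv2.imwrite('pics/z.png',np.vstack([cs[0]['img'][100:300,150:500],cs[1]['img'][130:380,150:500]]))
print(fit(cs[1:],*OR,[.569,-.147,.147,-.8]))"
```

```text
time_s: 9.7
ee_pos: [0.5695, -0.1471, 0.3299]
eef_rot: [3.141, -0.0, -0.787]
force: [1.0, 1.5, 4.6]
grip_width: 0.0181
grip_force: 5.1
time_s: 10.2
ee_pos: [0.5695, -0.147, 0.3297]
eef_rot: [3.141, 0.0, -0.786]
force: [0.2, -0.3, 0.2]
grip_width: 0.0543
grip_force: 0.0
time_s: 10.8
ee_pos: [0.569, -0.1467, 0.4765]
eef_rot: [-3.137, -0.009, -0.786]
force: [-0.9, 0.3, -0.5]
grip_width: 0.0563
grip_force: 0.0
time_s: 11.6
ee_pos: [0.3584, -0.1469, 0.4696]
eef_rot: [3.141, 0.001, -0.786]
force: [0.3, -0.2, 0.5]
grip_width: 0.0563
grip_force: 0.0
(array([ 0.56931243, -0.14750756,  0.14786429, -0.74899955]), array([-0., -0., -0.]))
```

View pics/z.png

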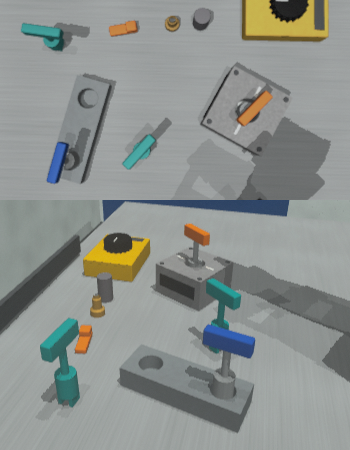

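The orange key stands upright on the screw (handle at (255,107) in the top half, (197,233) in the side half). The blue key is undisturbed and the arm is clear.

```bash
python3 -c "
from station import ctrl
print(ctrl.hand_in())"
```

```text
the job is handed in; nothing more can be done
None
```

I handed the job in at about 12 s: the orange key stands upright on the screw, which I turned clockwise until the wrist moment jumped to about 0.9 N m at the stop, and the blue key is still in its rack; the hand-in call returned no verdict.

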